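# Slide the top slate onto the scale

## Robot

A 6-joint arm with a two-finger parallel gripper is mounted at the origin on the work surface. World frame = base frame: x ahead of the robot, y to its left, z up, the work surface at z = 0. Lengths are in mm, angles in rad, forces in N, time in s.
With the tool pointing down it reaches from about 350 to 725 mm from the base axis. Payload 6 kg.
Tool frame: the origin (TCP) lies on the centre line of the jaws, within the pads' length; the fingertips stand 19 mm ahead of it and the grasp point (between the pads) is the TCP; z points along the fingers, y is the line along which they close (so a half turn about z gives the same grasp; the last joint's range is limited). The gripper opens to 85 mm and grips with 20 to 120 N. Pads are 22 mm wide; open, the fingers measure 114 mm over their backs; the gripper's body (76 mm by 85 mm) begins 54 mm behind the grasp point. The pads swing forward as they close: fully open they stand 13 mm farther back than shut.
Start: joints at [-0.884, 0.04, 0.085, 0, -1.615, -0.334], TCP at [207.325, -563.021, 250.261] pointing down, gripper open.
Joint ranges: [-2.56, 2.56], [-1.29, 2.01], [-1.08, 1.49], [-3.29, 1.98], [-2.81, -0.18], [-2.99, 2.99]. Speed limits (rad/s): [2.57, 2.57, 3.01, 3.14, 3.14, 3.14].

## Interface

Orientations are given as a 3x3 rotation matrix whose columns are the frame's x, y, z axes.
In Python, from bench import get_state, vision, order gives the robot as it stands.
- The arm moves only by the shell command python3 -m inch 'ROWS' [FORCE]. ROWS is JSON, a list of rows, each a list of 7 numbers: the shift along the tool's x, y, z each as a share of 0.4 m, from -1 to 1, then the turn, a rotation vector about the tool's x, y, z each as a share of 45 degrees, from -1 to 1, then the gripper's target within -1 to 1 (shut at 1, half-way at 0, fully open at -1). In form: [[dx, dy, dz, ax, ay, az, gripper], ...]. A call has 1 to 5 rows; each row is the pose to reach, as a shift and turn from the pose commanded when the call began, along the tool's axes at that moment; what a row does not reach only later rows make up. A row lasts 1/8 s, in which the tool goes at most 62.5 mm and 10.7 degrees, less where a joint would pass 70% of its speed; a pose out of reach is approached as far as the arm can. A call with a number of a shift or a turn outside -1 to 1 is refused whole. A call with a gripper value outside its range is refused whole. The fingers move at their own pace and stop on an object; FORCE is the grip in N (left out, the last holds). Time passes only in rows, so rows that repeat a pose let the fingers close. It gives the time, the measured TCP pose, the force, the opening and the grip force at its end, in the units of the state.
- get_state(): the state, without advancing time (a new reading comes with each control period).
- vision.snapshot(name): name is "scene" or "top" or "wrist"; returns a dict with "frame" (480x640x3 uint8, red, green, blue), "K" (3x3 intrinsics, pixels), "xyz" and "rotation" of the camera in the world. Camera axes: x right, y up, looking along -z (the intrinsics and any distortion apply to the point x, -y, -z); pixel columns grow to the right and rows downward; lengths in mm; the calibration is good to about 2 mm. A picture is of the moment at which its call begins. There is no depth.
- order.close_job(): hands the job in; it is judged then, once.
The state is a dict: "clock": time; "joint_pos": joint angles; "qvel": joint speeds; "joint_efforts": joint torques, N m; "eef_pos": TCP position; "tool_rot": TCP orientation; "ft_force": force on the tool from outside, world axes, zero at the start; "ft_torque": the same for the moment, N m; "grip_width": opening from 0.0 (shut) to 1.0 (fully open); "grasp_force": force on a finger pad.
Only numpy, scipy, OpenCV 4.12 (cv2) and the standard library are available. Lean on these libraries where they do the work, as an engineer would, in place of code of your own. Each camera call takes 0.05 s, during which the arm holds its last target. There are 200 camera calls.

## Task

Slide the top serving slate sideways off the stack onto the scale's platter, keeping it flat and leaving the other slates and everything around as they are. Press it firmly but gently, with about 11 newtons for a second or so, square against the fence at the far end of the slide (the end fence), and then likewise against the fence on the side away from the robot (the strip of the side fence, wherever it is set), so that it rests home in the corner of both for weighing; then let go of it.

Things in the scene. Friction and masses are not known exactly. Their poses are not given: they have to be found in the camera images.
- slate_top: The topmost of four like dark grey serving slates stacked on a low wooden plinth: a flat slab 130 mm (its x) by 100 mm (its y) by 10 mm thick, 250 to 500 g; too wide to grasp. Origin at the centre of its underside, z up. At the start its underside is 44 to 47 mm above the counter, on the slate below it, and its x and y axes lie within about 6 degrees of the scale's. Sliding it takes 1 to 4 N.
- slate_b: The slate right under the top one, same size (10 mm thick); origin at the centre of its underside. Must stay where it is.
- slate_c: The slate under slate_b, same size. Must stay where it is.
- slate_d: The lowest slate, same size, on the plinth. Must stay where it is.
- plinth: Fixed wooden block under the stack, 124 x 96 x 17 mm, its top 14 to 17 mm above the counter. Origin at the centre of its underside.
- scale: Fixed low counter scale with a flat steel platter 190 mm (x) by 180 mm (y), top at z = 42 mm, 2 to 5 mm below the top slate's underside at the start. Origin on the counter under the platter's centre. The stack is at its -y side, across a gap of some 5 to 25 mm. Its -y and -x edges are open; a console 31 mm high stands before the -x edge (towards the robot), to x = -137 mm.
- end_fence: Rigid upright strip along the platter's +y edge, 190 mm long, 5 mm thick, standing 12 mm above the platter. Origin on its inner face at platter height; the inner face is the scale's plane y = +85 mm, so a slate home against it has its origin at y = +35 mm.
- side_fence: Fence on the platter's +x edge, away from the robot: a fixed back plate and, in front of it, a rigid strip 145 mm long, 5 mm thick, 13 mm high, parallel to it, clamped fast on two rods. The strip's inner face is the one that counts: it is set anywhere from x = +70 to +90 mm of the scale, not reported. Origin: on the plate's inner face (x = +95 mm) at platter height.
- cheese_wheel: Bystander, loose: round cheese, 106 mm across, 42 mm high, beyond the scale. Origin at the centre of its underside. Leave alone.
- lidded_tub: Bystander, loose: white tub with a lid, 98 mm across, 62 mm high, beyond the stack. Origin at the centre of its underside. Leave alone.
- cheese_pack: Bystander, loose: white and green carton, 90 x 70 x 34 mm, beyond the end fence. Origin at the centre of its underside. Leave alone.
- price_stand: Bystander, loose: small slate price sign on a wooden foot 50 x 50 mm, 53 mm high. Origin at the centre of its underside. Leave alone.
- honey_jar: Bystander, loose: amber jar with a brass lid, 60 mm across, 75 mm high, beyond the end fence. Origin at the centre of its underside. Leave alone.
- cheese_wedge: Bystander, loose: block of cheese 90 x 45 x 30 mm, beyond the stack on the side away from the scale. Origin at the centre of its underside. Leave alone.
- sample_dish: Bystander, loose: white bowl 84 mm across, 30 mm high, beyond the stack on the side away from the scale. Origin at the centre of its underside. Leave alone.
Mind the look-alikes: they are no part of the job. What is shaped like the slate_top but red or yellow is not meant.

How it is judged:
By the outcome, as a careful person would: the job done as asked, in the order asked, and still so for the second after the job is handed in, with the robot touching nothing.
It also fails if it takes over 72 s, if anything falls off the work surface, if the arm or the gripper's body presses on something with over 40 N, if the wrist force passes 120 N, or if a joint passes its speed limit or range.

## Working session

There is one attempt and no reset: what is moved stays moved. The work goes in short steps, Python scripts to look and compute and a shell command to move; the robot and the scene stay as the last step left them, time stands still between calls to the robot, and variables do not carry over. Pictures are saved under pics/ and viewed, at most 11 in all, crops included, and the job is handed in when it is done.

```bash
mkdir -p pics; ls; python3 - <<'E'
from bench import get_state, vision
import cv2,numpy as np
np.set_printoptions(precision=3,suppress=True)
for n in ["scene","top"]:
    s=vision.snapshot(n); cv2.imwrite(f"pics/{n}0.png",s["frame"][:,:,::-1]); print(n,s["K"],s["xyz"],s["rotation"],[k for k in s])
print(get_state())
E
```

```text
pics
scene [[521.239   0.    319.323]
 [  0.    521.239 237.495]
 [  0.      0.      1.   ]] [1104.086 -431.22   783.192] [[ 0.578 -0.569  0.584]
 [ 0.816  0.405 -0.413]
 [-0.001  0.716  0.699]] ['frame', 'K', 'xyz', 'rotation']
top [[615.351   0.    319.662]
 [  0.    615.351 240.113]
 [  0.      0.      1.   ]] [ 200.882   16.625 1400.271] [[-0.055  0.977 -0.206]
 [-0.998 -0.055  0.008]
 [-0.004  0.206  0.979]] ['frame', 'K', 'xyz', 'rotation']
{'clock': 0.1, 'joint_pos': array([-0.884,  0.041,  0.084, -0.   , -1.615, -0.334]), 'qvel': array([ 0.002, -0.003,  0.003,  0.001, -0.002,  0.   ]), 'joint_efforts': array([ -0.005, -36.934,  34.828,   6.952,  -0.005,  -0.   ]), 'eef_pos': array([ 207.32 , -562.773,  249.388]), 'tool_rot': array([[-0.938, -0.346, -0.001],
       [-0.346,  0.938,  0.001],
       [ 0.   ,  0.002, -1.   ]]), 'ft_force': array([-0.834,  0.609,  0.478]), 'ft_torque': array([-0.031,  0.008, -0.015]), 'grasp_force': 0.0, 'grip_width': 1.0017687988093333}
```

View pics/scene0.png

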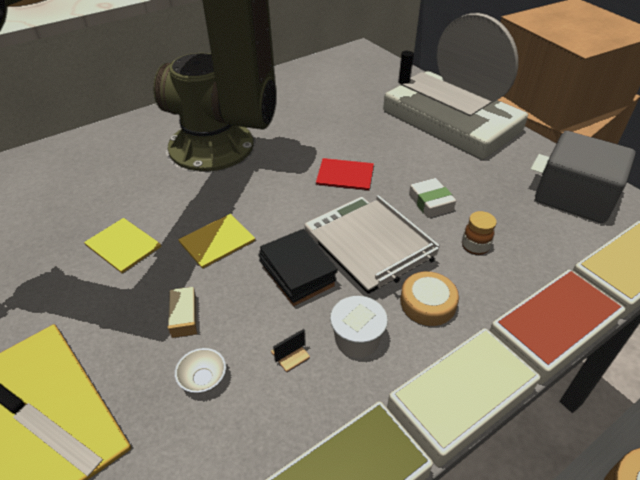

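View pics/top0.png

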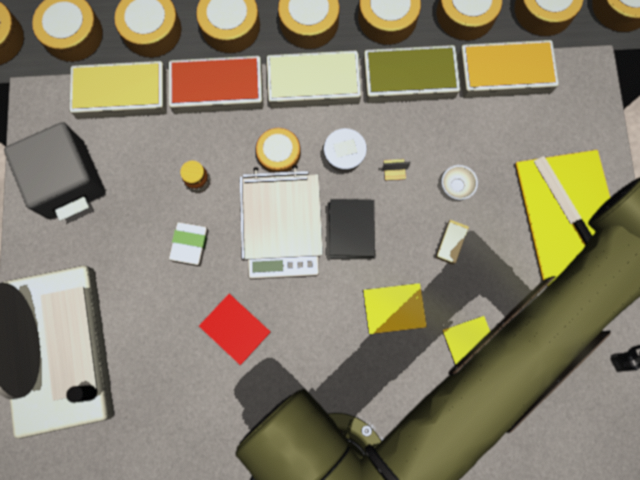

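The stack (the only dark grey slabs) is at about (352,228) in the top view and (298,262) in the scene view. The scale is left of it at (283,217), with its console toward the robot. The red slab (234,328) and the yellow ones (394,308) and (467,340) are look-alikes by colour. I'll confirm in one crop and measure.

```bash
cat > h.py <<'E'
import numpy as np,cv2
from bench import get_state,vision
np.set_printoptions(precision=2,suppress=True)
def ray(s,uv,z):
    uv=np.atleast_2d(np.asarray(uv,float)); K=s["K"]
    d=np.c_[(uv[:,0]-K[0,2])/K[0,0],-(uv[:,1]-K[1,2])/K[1,1],-np.ones(len(uv))]@np.asarray(s["rotation"]).T
    c=np.asarray(s["xyz"]); return c+d*((z-c[2])/d[:,2])[:,None]
def rect(m,s,z):
    c=max(cv2.findContours(m,cv2.RETR_EXTERNAL,cv2.CHAIN_APPROX_NONE)[0],key=cv2.contourArea)
    p=ray(s,c[:,0],z)[:,:2].astype(np.float32); r=cv2.minAreaRect(p); return r,cv2.boxPoints(r),cv2.boundingRect(c)
E
python3 - <<'E'
from h import *
s=vision.snapshot("top"); f=s["frame"]; 
cv2.imwrite("pics/crop1.png",cv2.resize(f[150:290,225:395,::-1],None,fx=4.4,fy=4.2,interpolation=cv2.INTER_CUBIC))
sub=np.zeros(f.shape[:2],np.uint8); sub[150:290,225:395]=1
print(f[228,352],f[215,283],f[270,340])
m=((f.max(2)<50)*sub).astype(np.uint8); m[:,:322]=0; m[:185]=0
print(rect(m,s,56))
d=f.astype(int); m=((d.min(2)>140)*sub).astype(np.uint8); m[:,325:]=0;m[:172]=0; m[258:]=0
print(rect(m,s,42))
E
```

```text
[65 65 63] [218 217 205] [165 159 152]
(((441.3699645996094, -89.89167022705078), (39.97044372558594, 2.255622386932373), 86.77848815917969), array([[ 439.12, -109.78],
       [ 441.37, -109.91],
       [ 443.62,  -70.  ],
       [ 441.37,  -69.87]], dtype=float32), (355, 256, 19, 2))
(((553.7835693359375, 107.15460205078125), (228.80137634277344, 199.60586547851562), 86.74483489990234), array([[447.65,  -1.39],
       [646.93, -12.73],
       [659.92, 215.7 ],
       [460.64, 227.04]], dtype=float32), (225, 172, 100, 86))
```

View pics/crop1.png

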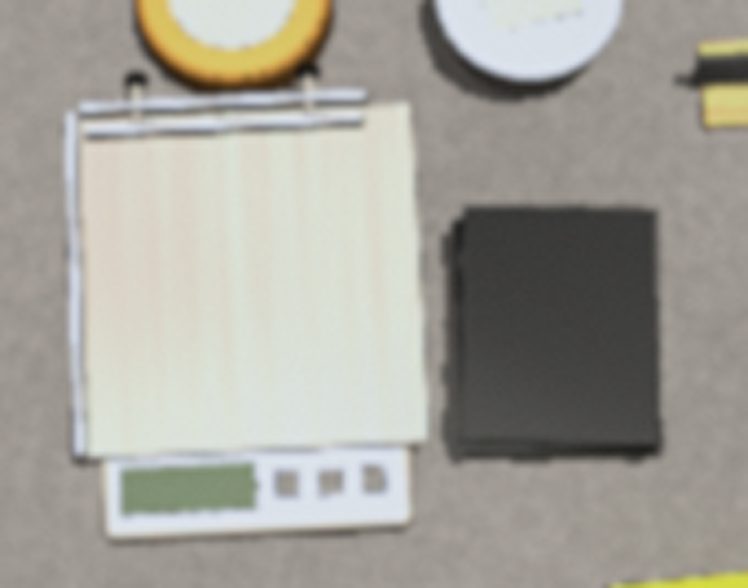

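The crop shows slate_top, dark grey on the stack, with corners at about (467,208), (656,210), (658,443) and (458,440). To its left is the platter, whose open edge runs (411,103)–(425,441). The side strip's inner face runs about (86,136)–(365,124), and the end fence is on the left.

```bash
python3 - <<'E'
from h import *
s=vision.snapshot("top")
def P(l,z): 
    l=np.array(l,float); return ray(s,np.c_[l[:,0]/4.4+225,l[:,1]/4.2+150],z)[:,:2]
sl=P([(467,208),(656,210),(658,443),(458,440)],56); print("slate",sl,sl.mean(0))
pl=P([(411,103),(425,441),(88,457)],42); print("plat",pl)
st=P([(365,124),(86,136)],55); print("strip",st); 
ef=P([(80,130),(88,457)],54); print("endf",ef)
# scale frame
e=pl[0]-pl[1]; yaw=np.arctan2(e[1],e[0]); y2=pl[2]-pl[1]; yaw2=np.arctan2(-y2[0],y2[1]); y3=st[1]-st[0]
print(np.degrees([yaw,yaw2,np.arctan2(-y3[0],y3[1])]),np.linalg.norm(e),np.linalg.norm(y2))
th=np.mean([yaw,yaw2]);R=np.array([[np.cos(th),-np.sin(th)],[np.sin(th),np.cos(th)]])
o=pl[1]+R@[95,90]
print("origin",o); 
for q in (sl,st,ef,pl): print((q-o)@R)
E
```

```text
slate [[ 576.32  -24.84]
 [ 569.71 -121.81]
 [ 442.36 -113.42]
 [ 449.64  -12.77]] [509.51 -68.21]
plat [[641.58   0.5 ]
 [452.63   3.76]
 [453.62 175.74]]
strip [[626.8   25.13]
 [628.22 169.86]]
endf [[632.11 172.98]
 [451.38 174.33]]
[-0.99 -0.33 -0.56] 188.970801038433 171.97785502915525
origin [548.66  92.67]
[[  29.01 -117.18]
 [  23.51 -214.22]
 [-103.93 -207.29]
 [ -97.8  -106.56]]
[[ 78.91 -66.64]
 [ 78.66  78.1 ]]
[[ 82.52  81.27]
 [-98.21  80.54]]
[[ 93.97 -91.09]
 [-95.   -90.  ]
 [-95.99  81.97]]
```

```bash
cat >> h.py <<'E'
def go(x,y,z,yaw):
    "shares to bring TCP to x,y,z, tool down with tool-y at world angle yaw (deg)"
    from scipy.spatial.transform import Rotation as Ro
    s=get_state(); R=s["tool_rot"]; p=s["eef_pos"]; a=np.radians(yaw)
    ty=np.array([np.cos(a),np.sin(a),0]); tz=np.array([0,0,-1.]); T=np.c_[np.cross(ty,tz),ty,tz]
    rv=Ro.from_matrix(R.T@T).as_rotvec()
    print("shift",np.round(R.T@(np.array([x,y,z])-p)/400,4),"turn",np.round(np.degrees(rv)/45,4),"at",p,"F",s["ft_force"],s["clock"],s["grip_width"])
def look(n,name):
    s=vision.snapshot(n); cv2.imwrite(f"pics/{name}.png",s["frame"][:,:,::-1]); return s
E
python3 -c "
from h import *
go(506,-165,200,179.4)"
```

```text
shift [-1.04  0.68  0.12] turn [ 0.    0.   -1.54] at [ 207.3  -562.85  249.67] F [ 0.03  0.69 -0.97] 0.2 1.0001323033169995
```

```bash
python3 -m inch '[[-0.1,0.07,0,0,0,-0.2,-1],[-0.23,0.15,0,0,0,-0.4,-1],[-0.36,0.23,0,0,0,-0.6,-1],[-0.48,0.31,0,0,0,-0.75,-1],[-0.58,0.38,0,0,0,-0.8,-1]]'; python3 -c "
from h import *
go(506,-165,200,179.4)"
```

```text
clock: 0.82
eef_pos: [373.4, -338.4, 250.2]
tool_rot: [[-0.554, -0.833, 0.0], [-0.833, 0.554, 0.0], [-0.0, -0.0, -1.0]]
ft_force: [1.2, -0.7, -0.4]
grip_width: 1.002
grasp_force: 0.0
shift [-0.54 -0.04  0.13] turn [-0.    0.   -0.73] at [ 373.42 -338.36  250.22] F [ 1.23 -0.73 -0.36] 0.825 1.0022266128632056
```

```bash
python3 -m inch '[[-0.13,-0.01,0.02,0,0,-0.2,-1],[-0.26,-0.02,0.05,0,0,-0.4,-1],[-0.39,-0.03,0.08,0,0,-0.6,-1],[-0.54,-0.04,0.13,0,0,-0.73,-1],[-0.54,-0.04,0.13,0,0,-0.73,-1]]'; python3 -c "
from h import *
s=look('wrist','w1'); print(s['K'],s['xyz'],s['rotation'])
go(506,-165,200,179.4)"
```

```text
clock: 1.45
eef_pos: [506.6, -166.5, 195.4]
tool_rot: [[-0.011, -1.0, -0.004], [-1.0, 0.011, 0.001], [-0.001, 0.004, -1.0]]
ft_force: [0.1, -0.4, -0.7]
grip_width: 0.999
grasp_force: 0.0
[[392.4    0.   316.53]
 [  0.   392.4  238.93]
 [  0.     0.     1.  ]] [ 506.12 -238.55  318.42] [[-1.   -0.01  0.  ]
 [ 0.01 -0.96 -0.29]
 [ 0.01 -0.29  0.96]]
shift [-0.01  0.   -0.01] turn [ 0.  0. -0.] at [ 506.18 -168.07  196.85] F [0.54 0.53 0.04] 1.5 1.0012245789433767
```

View pics/w1.png

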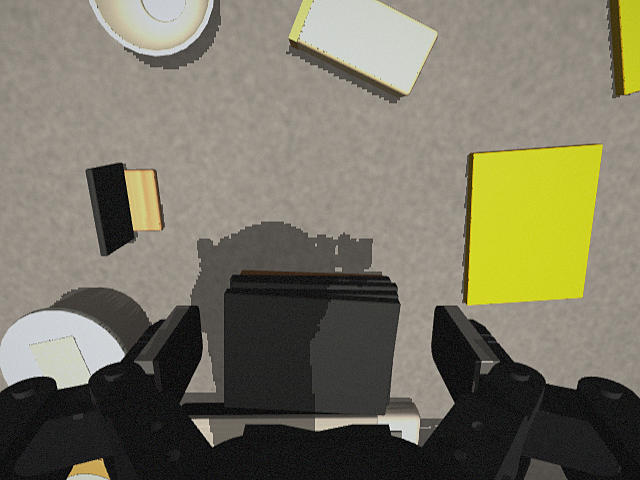

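The wrist view shows the top slate between the open fingers, with its rear (-y) edge from about (226,290) to (398,306). The fingertips are at about (185,310) and (450,310). The price stand (130,205), tub and wedge are well clear.

```bash
python3 - <<'E'
from h import *
s=vision.snapshot("wrist")
p=ray(s,[(226,290),(398,306),(386,415)],56); print(p); d=p[0]-p[1]; print(np.degrees(np.arctan2(d[1],d[0])),np.linalg.norm(d))
for z in (175,185,195): print(z,ray(s,[(200,308),(434,308),(165,308),(470,308)],z)[:,:2].round(1).tolist())
go(508,-165,120,179.4)
E
```

```text
[[ 571.79 -123.73   56.  ]
 [ 445.71 -109.11   56.  ]
 [ 450.9   -12.18   56.  ]]
-6.613631289153819 126.92265139344279
175 [[553.0, -168.4], [457.9, -167.0], [567.2, -168.6], [443.2, -166.8]]
185 [[549.7, -173.3], [461.2, -172.0], [562.9, -173.5], [447.5, -171.9]]
195 [[546.4, -178.3], [464.5, -177.1], [558.6, -178.4], [451.8, -176.9]]
shift [-0.01 -0.01  0.19] turn [ 0.   -0.   -0.01] at [ 505.97 -169.17  197.92] F [-0.77 -0.6   0.4 ] 1.55 1.0006233749470674
```

```bash
python3 -m inch '[[-0.01,-0.008,0.1,0,0,0,-1],[-0.01,-0.008,0.2,0,0,0,-1],[-0.01,-0.008,0.3,0,0,0,-1],[-0.01,-0.008,0.4,0,0,0,-1],[-0.01,-0.008,0.44,0,0,0,-1]]';python3 -m inch '[[0,0,0,0,0,0,-1],[0,0,0.01,0,0,0,-1],[0,0,0.01,0,0,0,-1]]'; python3 -c "
from h import *
go(508,-165,10,179.4)"
```

```text
clock: 2.17
eef_pos: [507.7, -166.6, 20.6]
tool_rot: [[-0.019, -1.0, -0.003], [-1.0, 0.019, 0.0], [-0.0, 0.003, -1.0]]
ft_force: [-0.1, -0.3, 0.1]
grip_width: 1.001
grasp_force: 0.0
clock: 2.55
eef_pos: [509.9, -165.7, 19.5]
tool_rot: [[-0.016, -1.0, 0.002], [-1.0, 0.016, -0.0], [-0.0, -0.002, -1.0]]
ft_force: [0.7, -0.5, 0.3]
grip_width: 1.003
grasp_force: 0.0
shift [-0.    0.    0.02] turn [-0.    0.   -0.01] at [ 509.88 -165.74   19.5 ] F [ 0.69 -0.47  0.3 ] 2.55 1.0032134020638617
```

```bash
sed -i 's/precision=2/precision=4/' h.py; python3 -m inch '[[0,0,0.01,0,0,0,-1],[0,0,0.02,0,0,0,-1],[0,0,0.02,0,0,0,-1]]';  python3 -m inch '[[0,0,0.005,0,0,0,-1],[0,0,0.005,0,0,0,-1]]'; python3 -m inch '[[0,0,0.005,0,0,0,-1],[0,0,0.005,0,0,0,-1]]'
```

```text
clock: 2.92
eef_pos: [508.9, -165.6, 9.8]
tool_rot: [[-0.016, -1.0, -0.001], [-1.0, 0.016, 0.0], [-0.0, 0.001, -1.0]]
ft_force: [-0.4, 0.1, 0.3]
grip_width: 1.0
grasp_force: 0.0
clock: 3.18
eef_pos: [509.1, -165.6, 8.1]
tool_rot: [[-0.016, -1.0, -0.0], [-1.0, 0.016, 0.0], [-0.0, 0.0, -1.0]]
ft_force: [0.0, -0.1, 0.3]
grip_width: 0.997
grasp_force: 0.0
clock: 3.42
eef_pos: [509.1, -165.6, 6.1]
tool_rot: [[-0.016, -1.0, -0.0], [-1.0, 0.016, 0.0], [-0.0, 0.0, -1.0]]
ft_force: [0.4, 0.3, -0.6]
grip_width: 1.0
grasp_force: 0.0
```

```bash
python3 -m inch '[[0,0,0.0025,0,0,0,-1],[0,0,0.0025,0,0,0,-1]]';  python3 -m inch '[[0,0,0.0025,0,0,0,-1],[0,0,0.0025,0,0,0,-1]]'
```

```text
clock: 3.68
eef_pos: [509.3, -165.7, 6.0]
tool_rot: [[-0.016, -1.0, 0.0], [-1.0, 0.016, -0.0], [0.0, -0.0, -1.0]]
ft_force: [-3.2, 0.7, 5.5]
grip_width: 0.996
grasp_force: 2.6
clock: 3.92
eef_pos: [509.4, -165.7, 6.0]
tool_rot: [[-0.016, -1.0, 0.0], [-1.0, 0.016, -0.0], [0.0, -0.0, -1.0]]
ft_force: [-5.5, 1.9, 11.6]
grip_width: 1.001
grasp_force: 5.8
```

```bash
python3 -m inch '[[0,0,-0.06,0,0,0,-1],[0,0,-0.1275,0,0,0,-1],[-0.025,0,-0.1275,0,0,0,-1],[-0.05,0,-0.1275,0,0,0,-1],[-0.05,0,-0.1275,0,0,0,-1]]'; python3 -c "
from h import *
look('wrist','w2');go(509,-125,55,179.1)"
```

```text
clock: 4.55
eef_pos: [509.0, -144.9, 54.1]
tool_rot: [[-0.015, -1.0, -0.002], [-1.0, 0.015, 0.0], [-0.0, 0.002, -1.0]]
ft_force: [-0.2, 0.2, -0.5]
grip_width: 1.004
grasp_force: 0.0
shift [-0.0504  0.0009 -0.0017] turn [0.002  0.0001 0.0004] at [ 509.0578 -145.1677   54.3059] F [-1.2092  0.1223 -0.2913] 4.6 0.9980007429140072
```

View pics/w2.png

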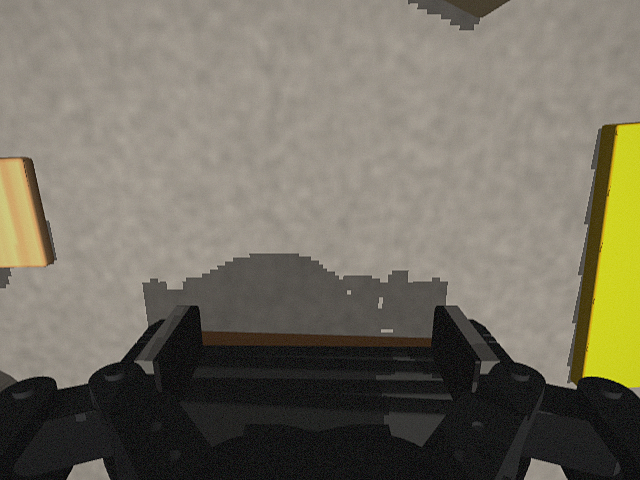

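The view shows the fingers level with the rear of the stack at about (185,340) and (455,340), with the stepped slate edges ahead of them. I'll advance slowly.

```bash
python3 -m inch '[[-0.0125,0,-0.0015,0,0,0,-1],[-0.025,0,-0.0015,0,0,0,-1],[-0.0375,0,-0.0015,0,0,0,-1],[-0.05,0,-0.0015,0,0,0,-1],[-0.0575,0,-0.0015,0,0,0,-1]]'; python3 -m inch '[[-0.0125,0,0,0,0,0,-1],[-0.025,0,0,0,0,0,-1],[-0.0375,0,0,0,0,0,-1],[-0.05,0,0,0,0,0,-1],[-0.0625,0,0,0,0,0,-1]]';python3 -c "
from h import *
s=look('top','t2');cv2.imwrite('pics/t2.png',cv2.resize(s['frame'][150:290,225:395,::-1],None,fx=4.4,fy=4.2,interpolation=cv2.INTER_CUBIC))"
```

```text
clock: 5.22
eef_pos: [509.9, -122.4, 55.9]
tool_rot: [[-0.016, -1.0, 0.0], [-1.0, 0.016, -0.0], [0.0, -0.0, -1.0]]
ft_force: [0.4, -2.0, -0.0]
grip_width: 1.004
grasp_force: 0.7
clock: 5.85
eef_pos: [510.3, -97.3, 55.9]
tool_rot: [[-0.016, -1.0, -0.0], [-1.0, 0.016, 0.0], [-0.0, 0.0, -1.0]]
ft_force: [0.2, -2.1, -0.4]
grip_width: 1.001
grasp_force: 1.0
```

View pics/t2.png

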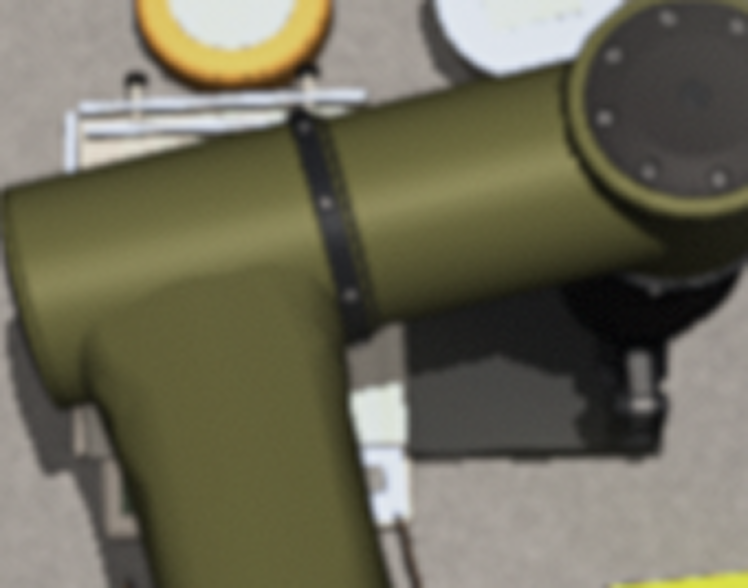

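The arm hides part of the view, but the slate's front edge (crop x≈410) is square to the scale and has crossed onto the platter side. The push force is about 2 N.

```bash
for i in 1; do python3 -m inch '[[-0.015,0,0.002,0,0,0,-1],[-0.03,0,0.002,0,0,0,-1],[-0.045,0,0.002,0,0,0,-1],[-0.06,0,0.002,0,0,0,-1],[-0.075,0,0.002,0,0,0,-1]]'; python3 -m inch '[[-0.015,0,0,0,0,0,-1],[-0.03,0,0,0,0,0,-1],[-0.045,0,0,0,0,0,-1],[-0.06,0,0,0,0,0,-1],[-0.075,0,0,0,0,0,-1]]'; python3 -m inch '[[-0.015,0,0,0,0,0,-1],[-0.03,0,0,0,0,0,-1],[-0.045,0,0,0,0,0,-1],[-0.06,0,0,0,0,0,-1],[-0.075,0,0,0,0,0,-1]]'; done
```

```text
clock: 6.52
eef_pos: [510.8, -67.2, 55.2]
tool_rot: [[-0.016, -1.0, -0.0], [-1.0, 0.016, 0.0], [-0.0, 0.0, -1.0]]
ft_force: [-0.3, -2.4, 3.0]
grip_width: 1.002
grasp_force: 1.5
clock: 7.15
eef_pos: [511.1, -37.2, 54.9]
tool_rot: [[-0.016, -1.0, -0.001], [-1.0, 0.016, 0.0], [-0.0, 0.001, -1.0]]
ft_force: [0.4, -1.0, -1.0]
grip_width: 1.0
grasp_force: 0.7
clock: 7.78
eef_pos: [511.9, -7.3, 55.3]
tool_rot: [[-0.016, -1.0, 0.0], [-1.0, 0.016, -0.0], [0.0, -0.0, -1.0]]
ft_force: [-0.7, -3.6, -0.2]
grip_width: 1.002
grasp_force: 1.1
```

```bash
python3 -m inch '[[-0.015,0,0,0,0,0,-1],[-0.03,0,0,0,0,0,-1],[-0.045,0,0,0,0,0,-1],[-0.06,0,0,0,0,0,-1],[-0.07,0,0,0,0,0,-1]]'; python3 -m inch '[[0.006,0,0,0,0,0,-1],[0.006,0,0.01,0,0,0,-1],[0,0,0.01,0,0,0,-1]]'; python3 -m inch '[[-0.0125,0,0,0,0,0,-1],[-0.025,0,0,0,0,0,-1],[-0.0375,0,0,0,0,0,-1],[-0.05,0,0,0,0,0,-1],[-0.0625,0,0,0,0,0,-1]]'
```

```text
clock: 8.4
eef_pos: [512.3, 20.7, 55.2]
tool_rot: [[-0.016, -1.0, 0.0], [-1.0, 0.016, -0.0], [0.0, -0.0, -1.0]]
ft_force: [0.5, -3.2, 2.1]
grip_width: 1.0
grasp_force: 1.8
clock: 8.78
eef_pos: [511.8, 20.3, 50.3]
tool_rot: [[-0.017, -1.0, -0.001], [-1.0, 0.017, 0.0], [-0.0, 0.001, -1.0]]
ft_force: [-0.5, -0.4, -0.8]
grip_width: 1.002
grasp_force: 0.0
clock: 9.4
eef_pos: [512.6, 45.7, 51.1]
tool_rot: [[-0.016, -1.0, -0.0], [-1.0, 0.016, 0.0], [-0.0, 0.0, -1.0]]
ft_force: [-0.2, -1.1, -1.8]
grip_width: 1.001
grasp_force: 0.7
```

```bash
python3 -c "
from h import *
look('wrist','w3'); go(512,65,51,179.2)"
```

```text
shift [-0.047   0.0026  0.0004] turn [-0.0003  0.0005 -0.0026] at [512.7341  46.1802  51.1583] F [-0.0065  0.3912 -0.612 ] 9.45 1.001107245695249
```

View pics/w3.png

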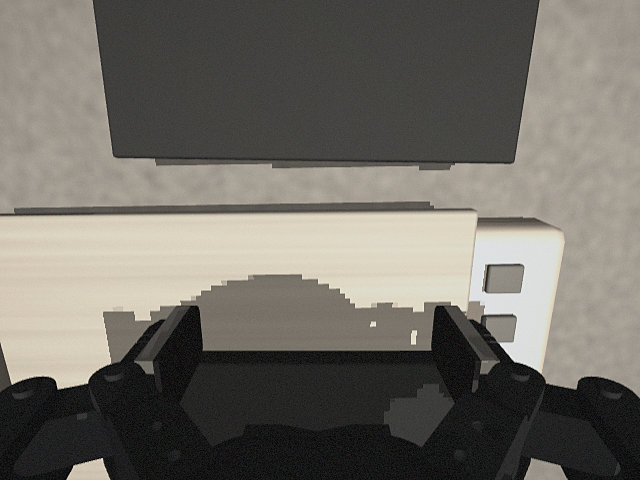

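The wrist view shows slate_b undisturbed at the top, and the platter's open edge (0,213)–(476,209) about 0.5° off the tool. The slate's rear edge (row 352) is flush with both fingers. I'll correct the tool by 0.5° while closing on the fence.

```bash
python3 -m inch '[[-0.0125,0,0,0,0,-0.004,-1],[-0.02,0,0,0,0,-0.008,-1],[-0.0275,0,0,0,0,-0.011,-1],[-0.032,0,0,0,0,-0.011,-1]]'; for k in a; do python3 -m inch '[[-0.0025,0,0,0,0,0,-1],[-0.005,0,0,0,0,0,-1]]'; python3 -m inch '[[-0.0025,0,0,0,0,0,-1],[-0.005,0,0,0,0,0,-1]]';  done
```

```text
clock: 9.95
eef_pos: [512.9, 58.2, 51.2]
tool_rot: [[-0.008, -1.0, -0.0], [-1.0, 0.008, -0.0], [0.0, 0.0, -1.0]]
ft_force: [-0.1, -1.4, 0.3]
grip_width: 1.001
grasp_force: 1.0
clock: 10.2
eef_pos: [512.9, 60.1, 51.2]
tool_rot: [[-0.008, -1.0, 0.0], [-1.0, 0.008, -0.0], [0.0, -0.0, -1.0]]
ft_force: [-1.1, -2.3, 0.1]
grip_width: 0.998
grasp_force: 1.1
clock: 10.45
eef_pos: [512.9, 62.1, 51.2]
tool_rot: [[-0.008, -1.0, 0.0], [-1.0, 0.008, -0.0], [0.0, -0.0, -1.0]]
ft_force: [0.5, -2.9, -0.2]
grip_width: 0.999
grasp_force: 1.1
```

```bash
python3 -m inch '[[-0.0025,0,0,0,0,0,-1],[-0.005,0,0,0,0,0,-1]]'; python3 -m inch '[[-0.0025,0,0,0,0,0,-1],[-0.0025,0,0,0,0,0,-1]]'
```

```text
clock: 10.7
eef_pos: [512.9, 64.2, 51.2]
tool_rot: [[-0.008, -1.0, 0.0], [-1.0, 0.008, 0.0], [-0.0, -0.0, -1.0]]
ft_force: [-0.4, -2.9, 0.3]
grip_width: 1.002
grasp_force: 1.2
clock: 10.95
eef_pos: [513.0, 65.3, 51.2]
tool_rot: [[-0.008, -1.0, 0.0], [-1.0, 0.008, 0.0], [-0.0, -0.0, -1.0]]
ft_force: [0.6, -1.7, 0.6]
grip_width: 0.998
grasp_force: 0.9
```

```bash
python3 -m inch '[[-0.0025,0,0,0,0,0,-1],[-0.0025,0,0,0,0,0,-1]]'; python3 -m inch '[[-0.0025,0,0,0,0,0,-1],[-0.0025,0,0,0,0,0,-1]]'; python3 -m inch '[[-0.0025,0,0,0,0,0,-1],[-0.0025,0,0,0,0,0,-1]]'
```

```text
clock: 11.2
eef_pos: [512.9, 66.2, 51.2]
tool_rot: [[-0.008, -1.0, 0.0], [-1.0, 0.008, 0.0], [-0.0, -0.0, -1.0]]
ft_force: [-0.5, -1.7, -0.0]
grip_width: 1.0
grasp_force: 1.1
clock: 11.45
eef_pos: [513.0, 66.9, 51.2]
tool_rot: [[-0.008, -1.0, 0.0], [-1.0, 0.008, -0.0], [0.0, -0.0, -1.0]]
ft_force: [0.3, -4.1, 1.8]
grip_width: 1.003
grasp_force: 2.1
clock: 11.7
eef_pos: [513.0, 67.0, 51.2]
tool_rot: [[-0.008, -1.0, -0.0], [-1.0, 0.008, -0.002], [0.002, 0.0, -1.0]]
ft_force: [1.6, -7.3, 2.2]
grip_width: 0.998
grasp_force: 3.9
```

```bash
python3 -m inch '[[-0.0025,0,0,0,0,0,-1],[-0.0025,0,0,0,0,0,-1]]'; python3 -m inch '[[-0.0005,0,0,0,0,0,-1],[-0.0005,0,0,0,0,0,-1],[-0.0005,0,0,0,0,0,-1],[-0.0005,0,0,0,0,0,-1]]'; python3 -c "
from h import *
s=get_state();print(s['ft_force'],s['ft_torque'])"
```

```text
clock: 11.95
eef_pos: [513.0, 67.1, 51.2]
tool_rot: [[-0.008, -1.0, -0.001], [-1.0, 0.008, -0.004], [0.004, 0.001, -1.0]]
ft_force: [2.6, -11.7, 0.2]
grip_width: 1.002
grasp_force: 5.7
clock: 12.45
eef_pos: [513.0, 67.1, 51.2]
tool_rot: [[-0.008, -1.0, -0.001], [-1.0, 0.008, -0.004], [0.004, 0.001, -1.0]]
ft_force: [2.8, -12.3, 1.9]
grip_width: 1.001
grasp_force: 6.0
[  2.8274 -12.3321   1.9106] [-3.9385 -0.7175  0.2317]
```

```bash
python3 -m inch '[[0.0007,0,0,0,0,0,-1],[0.0007,0,0,0,0,0,-1],[0.0007,0,0,0,0,0,-1],[0.0007,0,0,0,0,0,-1],[0.0007,0,0,0,0,0,-1]]'; python3 -m inch '[[0,0,0,0,0,0,-1],[0,0,0,0,0,0,-1],[0,0,0,0,0,0,-1],[0,0,0,0,0,0,-1]]'; python3 -c "
from h import *
s=vision.snapshot('wrist');cv2.imwrite('pics/w4.png',s['frame'][:,:,::-1]);s=get_state();print(s['ft_force'],s['ft_torque'])"
```

```text
clock: 13.08
eef_pos: [513.0, 67.1, 51.2]
tool_rot: [[-0.008, -1.0, -0.0], [-1.0, 0.008, -0.003], [0.003, 0.0, -1.0]]
ft_force: [2.1, -10.9, 1.5]
grip_width: 1.002
grasp_force: 5.5
clock: 13.58
eef_pos: [513.0, 67.1, 51.2]
tool_rot: [[-0.008, -1.0, -0.0], [-1.0, 0.008, -0.003], [0.003, 0.0, -1.0]]
ft_force: [2.6, -11.8, 1.7]
grip_width: 1.002
grasp_force: 5.5
[  2.0218 -11.0594   0.7583] [-3.5507 -0.7179  0.1981]
```

Pressed at about 11 N for 1.5 s. I'll back off, set the fingers half open to fit between the fence and the slate's end, and find their tip height on the empty part of the platter.

```bash
python3 -m inch '[[0.006,0,0,0,0,0,-1],[0.015,0,0,0,0,0,-1],[0.05,0,0,0,0,0,-1],[0.08,0,-0.05,0,0,0,-1],[0.08,0,-0.06,0,0,0,0]]'; python3 -m inch '[[0,0,0,0,0,0,0],[0,0,0,0,0,0,0],[0,0,0,0,0,0,0],[0,0,0,0,0,0,0]]'; python3 -c "
from h import *
look('wrist','w5');go(513,35,58,179.55)"
```

```text
clock: 14.25
eef_pos: [513.4, 36.5, 76.4]
tool_rot: [[-0.009, -1.0, 0.002], [-1.0, 0.009, 0.001], [-0.001, -0.002, -1.0]]
ft_force: [-0.4, -0.1, -0.3]
grip_width: 0.817
grasp_force: 0.0
clock: 14.75
eef_pos: [512.5, 37.2, 74.7]
tool_rot: [[-0.007, -1.0, -0.001], [-1.0, 0.007, -0.0], [0.0, 0.001, -1.0]]
ft_force: [0.0, -0.5, 0.3]
grip_width: 0.502
grasp_force: 0.0
shift [ 0.0054 -0.0011  0.0421] turn [ 0.0006 -0.0001  0.0004] at [512.5774  37.1506  74.8305] F [0.2487 0.021  0.017 ] 14.8 0.49970433417838417
```

View pics/w5.png

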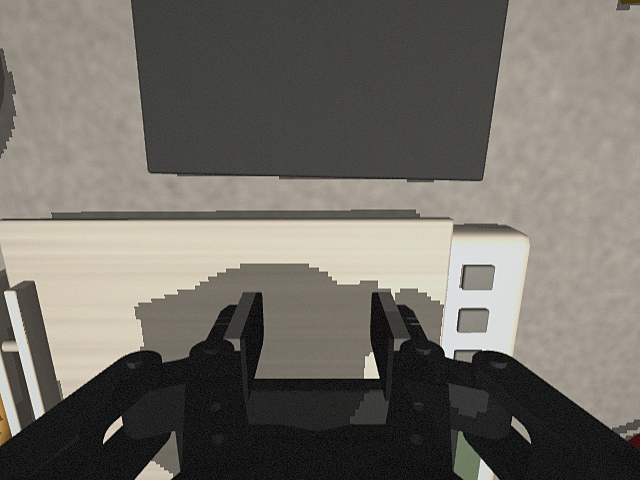

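The half-open fingers stand over bare platter, with the slate's rear edge straight at row 380 and slate_b in place.

```bash
python3 -m inch '[[0.01,0,0.02,0,0,0,0],[0.01,0,0.032,0,0,0,0],[0.01,0,0.032,0,0,0,0]]'; for i in 1 2 3; do python3 -m inch '[[0,0,0.003,0,0,0,0],[0,0,0.003,0,0,0,0]]' | egrep 'eef|ft_f'; done
```

```text
clock: 15.18
eef_pos: [512.2, 32.8, 61.5]
tool_rot: [[-0.008, -1.0, -0.001], [-1.0, 0.008, -0.0], [0.0, 0.001, -1.0]]
ft_force: [0.2, -0.3, 0.1]
grip_width: 0.499
grasp_force: 0.0
eef_pos: [512.7, 33.1, 61.2]
ft_force: [-0.2, -0.5, -0.4]
eef_pos: [512.6, 33.1, 59.9]
ft_force: [1.1, 0.4, -0.2]
eef_pos: [512.8, 33.1, 59.3]
ft_force: [-2.0, 0.2, 3.7]
```

```bash
python3 -m inch '[[0,0,-0.1,0,0,0.1,0],[0.0,0.05,-0.13,0,0,0.3,0],[-0.05,0.12,-0.13,0,0,0.55,0],[-0.1,0.18,-0.13,0,0,0.75,0],[-0.15,0.22,-0.13,0,0,0.97,0]]'; python3 -c "
from h import *
go(424,127,110,89.55)"
```

```text
clock: 16.55
eef_pos: [424.3, 94.2, 110.6]
tool_rot: [[-0.7, -0.714, 0.0], [-0.714, 0.7, 0.001], [-0.001, 0.0, -1.0]]
ft_force: [-0.3, -0.3, -0.6]
grip_width: 0.498
grasp_force: 0.0
shift [-0.058   0.0579  0.0016] turn [0.0006 0.0007 1.0229] at [424.3024  94.2274 110.6221] F [-0.2653 -0.3048 -0.5888] 16.55 0.4978789503984016
```

```bash
python3 -m inch '[[-0.02,0.02,0,0,0,0.23,0],[-0.04,0.04,0,0,0,0.46,0],[-0.058,0.058,0,0,0,0.7,0],[-0.058,0.058,0,0,0,0.93,0],[-0.058,0.058,0,0,0,1,0]]'; python3 -m inch '[[0,0,0,0,0,0.022,0],[0,0,0,0,0,0.022,0]]'; python3 -c "
from h import *
look('wrist','w6');go(424,127,62,89.55)"
```

```text
clock: 17.18
eef_pos: [424.5, 126.7, 110.5]
tool_rot: [[-1.0, -0.013, -0.0], [-0.013, 1.0, 0.0], [0.0, 0.0, -1.0]]
ft_force: [0.1, -0.4, 0.2]
grip_width: 0.493
grasp_force: 0.0
clock: 17.42
eef_pos: [424.6, 126.5, 110.6]
tool_rot: [[-1.0, 0.001, -0.0], [0.001, 1.0, 0.0], [0.0, 0.0, -1.0]]
ft_force: [0.3, -0.5, -0.5]
grip_width: 0.496
grasp_force: 0.0
shift [0.0014 0.0013 0.1216] turn [ 0.0001 -0.0001  0.0092] at [424.5809 126.4947 110.6532] F [ 0.2104  0.1793 -0.4541] 17.475 0.49697181871371776
```

View pics/w6.png

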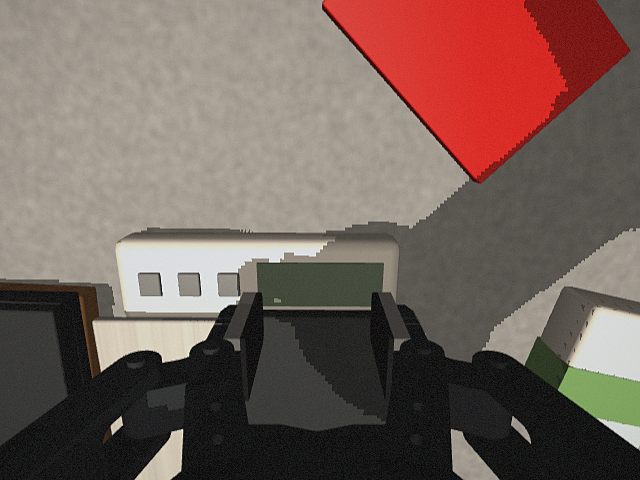

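The slate's robot-side edge is at about row 311, between the fingers (245,340) and (385,340). It lies slightly over the console, and the fingers are inboard of the end fence.

```bash
python3 -c "
from h import *
s=vision.snapshot('wrist');print(ray(s,[(270,311),(370,310)],52)); print(ray(s,[(250,232),(380,234)],31))
go(422,127,62,89.5)"
```

```text
[[444.1144 103.3371  52.    ]
 [443.5068 154.3773  52.    ]]
[[408.0833  91.4091  31.    ]
 [409.1433 161.1269  31.    ]]
shift [0.0064 0.0012 0.1216] turn [ 0.0002 -0.0002  0.0102] at [424.5802 126.5015 110.6455] F [ 0.5544 -1.3387 -0.4351] 17.525 0.4954568320707659
```

```bash
python3 -m inch '[[0.003,0.001,0.04,0,0,0.01,0],[0.003,0.001,0.08,0,0,0.01,0],[0.003,0.001,0.11,0,0,0.01,0],[0.003,0.001,0.1216,0,0,0.01,0],[0.003,0.001,0.1216,0,0,0.01,0]]'; python3 -m inch '[[-0.0125,0,0,0,0,0,0],[-0.025,0,0,0,0,0,0],[-0.0325,0,0,0,0,0,0],[-0.04,0,0,0,0,0,0]]'; python3 -m inch '[[-0.0125,0,0,0,0,0,0],[-0.025,0,0,0,0,0,0],[-0.0375,0,0,0,0,0,0],[-0.05,0,0,0,0,0,0]]'; 
```

```text
clock: 18.15
eef_pos: [423.3, 126.8, 61.8]
tool_rot: [[-1.0, 0.009, -0.0], [0.009, 1.0, -0.0], [0.0, -0.0, -1.0]]
ft_force: [0.0, -0.4, 0.2]
grip_width: 0.502
grasp_force: 0.0
clock: 18.65
eef_pos: [439.3, 126.7, 62.1]
tool_rot: [[-1.0, 0.009, -0.001], [0.009, 1.0, -0.0], [0.001, -0.0, -1.0]]
ft_force: [-2.8, 0.5, 1.9]
grip_width: 0.501
grasp_force: 1.5
clock: 19.15
eef_pos: [459.7, 126.6, 62.1]
tool_rot: [[-1.0, 0.009, -0.0], [0.009, 1.0, -0.0], [0.0, -0.0, -1.0]]
ft_force: [-3.7, 0.0, 2.8]
grip_width: 0.498
grasp_force: 1.5
```

```bash
python3 -m inch '[[-0.0125,0,0,0,0,0,0],[-0.025,0,0,0,0,0,0],[-0.0375,0,0,0,0,0,0],[-0.045,0,0,0,0,0,0]]'; for i in 1 2; do python3 -m inch '[[-0.0025,0,0,0,0,0,0],[-0.005,0,0,0,0,0,0]]' | egrep 'eef|ft_f'; done
```

```text
clock: 19.65
eef_pos: [477.7, 126.4, 62.0]
tool_rot: [[-1.0, 0.009, -0.0], [0.009, 1.0, -0.0], [0.0, -0.0, -1.0]]
ft_force: [-2.9, -1.0, 1.9]
grip_width: 0.504
grasp_force: 1.5
eef_pos: [479.4, 126.4, 62.0]
ft_force: [-3.5, -0.1, 1.6]
eef_pos: [481.4, 126.4, 62.0]
ft_force: [-2.1, -0.2, 1.3]
```

```bash
for i in 1 2 3 ; do python3 -m inch '[[-0.0025,0,0,0,0,0,0],[-0.0025,0,0,0,0,0,0]]' | egrep 'eef|ft_f'; done
```

```text
eef_pos: [482.5, 126.4, 62.0]
ft_force: [-1.1, -0.0, 0.0]
eef_pos: [483.5, 126.4, 62.0]
ft_force: [-1.1, -0.3, 0.4]
eef_pos: [484.5, 126.4, 62.0]
ft_force: [-1.3, 0.3, 0.7]
```

```bash
for i in 1 2 3 ; do python3 -m inch '[[-0.0025,0,0,0,0,0,0],[-0.0025,0,0,0,0,0,0]]' | egrep 'eef|ft_f'; done
```

```text
eef_pos: [485.5, 126.4, 62.0]
ft_force: [-1.6, 1.1, -0.0]
eef_pos: [486.5, 126.4, 62.0]
ft_force: [-1.0, 0.7, 0.0]
eef_pos: [487.5, 126.3, 62.1]
ft_force: [-0.7, 0.6, 0.0]
```

```bash
for i in 1 2 3 ; do python3 -m inch '[[-0.0025,0,0,0,0,0,0],[-0.0025,0,0,0,0,0,0]]' | egrep 'eef|ft_f'; done; python3 -c "
from h import *
look('wrist','w7'); look('scene','s7')"
```

```text
eef_pos: [488.5, 126.3, 62.0]
ft_force: [-1.9, 0.2, -0.4]
eef_pos: [489.5, 126.3, 62.1]
ft_force: [-1.1, 0.9, 0.1]
eef_pos: [490.5, 126.3, 62.1]
ft_force: [-1.3, -0.8, 0.4]
```

```bash
python3 -c "
import cv2
f=cv2.imread('pics/s7.png');cv2.imwrite('pics/s7c.png',cv2.resize(f[180:300,240:460],None,fx=3.6,fy=3.6,interpolation=cv2.INTER_CUBIC))"
```

```text
(no output)
```

View pics/s7c.png

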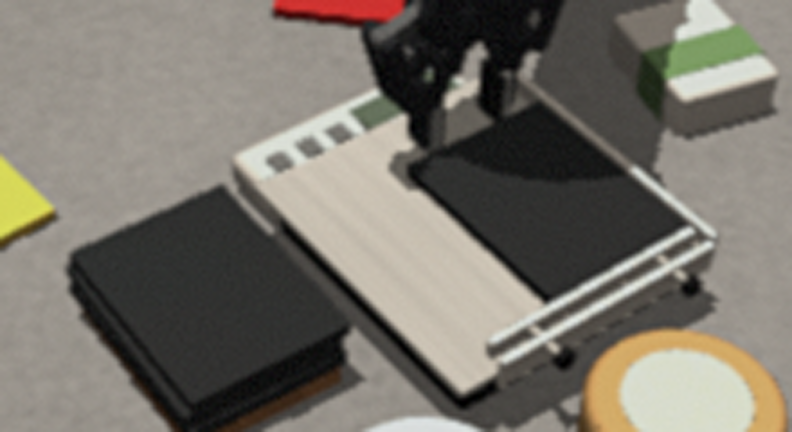

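The slate lies flat at the end fence. Its leading edge, (545,300)–(690,225), is almost at the strip, and the stack at (210,300) is intact.

```bash
for i in 1 2 3 ; do python3 -m inch '[[-0.0025,0,0,0,0,0,0],[-0.0025,0,0,0,0,0,0]]' | egrep 'eef|ft_f'; done
```

```text
eef_pos: [491.4, 126.3, 62.0]
ft_force: [-1.6, -0.1, -0.3]
eef_pos: [492.0, 126.2, 62.0]
ft_force: [-5.2, -0.5, 2.1]
eef_pos: [492.2, 126.1, 62.0]
ft_force: [-9.9, -0.1, 5.3]
```

```bash
python3 -m inch '[[-0.0007,0,0,0,0,0,0],[-0.0007,0,0,0,0,0,0],[-0.0007,0,0,0,0,0,0],[-0.0007,0,0,0,0,0,0]]' | egrep 'rot|eef|ft_f'; python3 -m inch '[[0,0,0,0,0,0,0],[0,0,0,0,0,0,0],[0,0,0,0,0,0,0],[0,0,0,0,0,0,0]]'| egrep 'rot|eef|ft_f'; python3 -m inch '[[0,0,0,0,0,0,0],[0,0,0,0,0,0,0],[0,0,0,0,0,0,0],[0,0,0,0,0,0,0]]'| egrep 'rot|eef|ft_f'
```

```text
eef_pos: [492.2, 126.1, 61.9]
tool_rot: [[-1.0, 0.009, -0.004], [0.009, 1.0, -0.001], [0.004, -0.001, -1.0]]
ft_force: [-11.5, 0.6, 5.5]
eef_pos: [492.2, 126.1, 61.9]
tool_rot: [[-1.0, 0.009, -0.004], [0.009, 1.0, -0.001], [0.004, -0.001, -1.0]]
ft_force: [-11.5, 0.0, 6.1]
eef_pos: [492.2, 126.1, 62.0]
tool_rot: [[-1.0, 0.009, -0.004], [0.009, 1.0, -0.001], [0.004, -0.001, -1.0]]
ft_force: [-11.0, -0.3, 6.2]
```

```bash
python3 -m inch '[[0.005,0,0,0,0,0,0],[0.015,0,0,0,0,0,0],[0.05,0,0,0,0,0,0],[0.08,0,-0.08,0,0,0,0],[0.1,0,-0.2,0,0,0,0]]' | egrep 'eef|ft_f'; python3 -m inch '[[0,-0.1,-0.15,0,0,0,0],[0,-0.25,-0.25,0,0,0,0],[0,-0.4,-0.25,0,0,0,0],[0,-0.55,-0.25,0,0,0,0],[0,-0.7,-0.25,0,0,0,0]]'| egrep 'eef|ft_f';python3 -m inch '[[0,-0.15,0,0,0,0,0],[0,-0.3,0,0,0,0,0],[0,-0.4,0,0,0,0,0],[0,-0.4,0,0,0,0,0]]'| egrep 'eef|ft_f|clock'; python3 -c "
from h import *
s=look('top','t8');cv2.imwrite('pics/t8.png',cv2.resize(s['frame'][150:290,225:395,::-1],None,fx=4.4,fy=4.2,interpolation=cv2.INTER_CUBIC))"
```

```text
eef_pos: [452.8, 126.3, 141.9]
ft_force: [1.5, 0.3, 0.7]
eef_pos: [451.2, -147.1, 242.9]
ft_force: [1.3, 0.6, 0.6]
clock: 26.5
eef_pos: [449.2, -307.6, 241.4]
ft_force: [0.6, 0.7, 0.2]
```

View pics/t8.png

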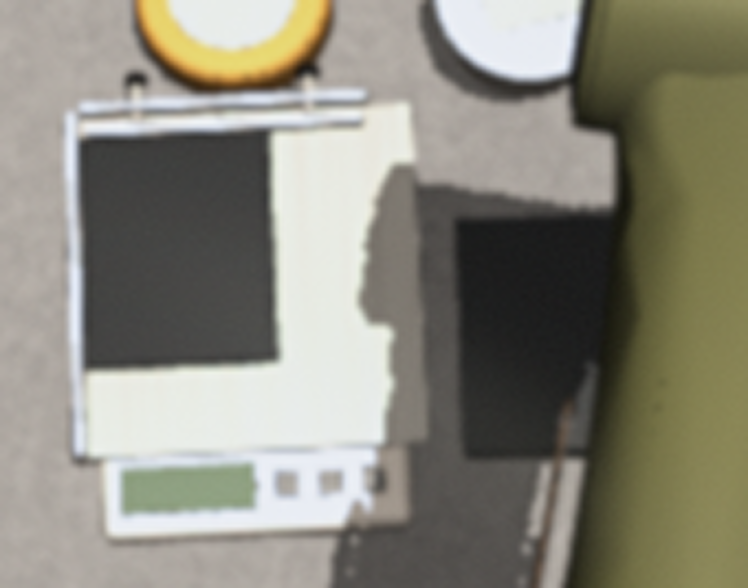

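The slate sits square in the corner, with its left edge (80–86, 135–370) along the end fence and its upper edge (row ~132) against the strip. The stack is undisturbed and the arm is clear.

```bash
python3 -c "
from bench import order
print(order.close_job())"
```

```text
the job is handed in; nothing more can be done
None
```

The top slate lies flat on the platter, home in the corner: it was pressed at about 11 N for over a second against the end fence, then the side strip, and let go. The last pictures show the other slates in place, and the job was handed in at about 27 s (limit 72 s).

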